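Clamp one hinge leaf and hold the other in mesh for the pin

TASK

The hinge of the drying-oven door is to be put together. First slide the jaw of the caliper-like fixture along until it nips the flat-lying hinge leaf firmly against the fixed jaw, and leave it shut; then lift the other leaf out of its rack and lower its single knuckle upright between the two knuckles of the clamped leaf so that the holes line up for the pin. Finish while holding it there: keep the leaf in the gripper, still, with the holes in line, not resting or leaning on the other leaf, and leave the pin, jar, vial and dish where they are.

Things in the scene. Friction and masses are not known exactly. Their poses are not given: they have to be found in the camera images.
- fixture: Caliper-like clamp, bolted down, base 104 x 196 x 10 mm. Origin: on the worktop below the hinge axis (z 40 mm) of a leaf clamped home. y runs along the graduated beam from sliding to fixed jaw; x from hinge axis to beam; z up. Bed x 12 to 64, top z 36; only the base plate in front of it. Fixed jaw face y = 35 (x 16 to 62, top z 56). Beam x 68 to 80, top z 50 mm.
- jaw (a joint): Slide of the moving jaw along the fixture's +y, in m, 0 (open) to 0.055. Its flat face is at fixture y = -0.080 + joint. It needs about 4 N to move and stays where it is left; shut on the leaf it reads about 0.045.
- jaw_post (a point): Centre of the top of the steel post on the moving jaw, by which it is pinched or pushed: 18 mm along the fixture's x, 16 mm along y; top 96 mm above the worktop, jaw block's top 56 mm. Axes as the fixture's.
- jaw_face (a point): Middle of the moving jaw's flat face that meets the leaf, 40 mm above the worktop, 8 mm further to the fixture's +y than the post's centre.
- leaf_two: Steel hinge leaf with two knuckles, lying loose and flat on the bed, 5 to 15 mm short of the fixed jaw; 250 g. Origin: on the bore axis midway between its knuckles. y along the bores, z up, x towards the plate (x 14 to 62, y -35 to 35, z -4 to 4 mm). Knuckles 20 mm outside, 10 mm bore, y -35 to -14 and 14 to 35 mm; the 28 mm gap between is open above and below.
- leaf_one: Steel hinge leaf with one knuckle, upright in the rack, knuckle down, 180 g. Origin: middle of its bore, 20 mm up in the rack. y along the bore, z up the plate, x through it. Plate x -4 to 4, y -35 to 35, z 16 to 76 mm; knuckle 20 mm outside, 10 mm bore, y -11 to 11. Both sides alike. Grasp the upper plate by its faces. Bores in line, the plate is 6 mm above the other's knuckles.
- rack: Grey plastic rack, bolted down, base 60 x 110 mm. Origin: centre of the underside, z up, y along the leaf's width. Two cheeks (y -40 to -22 and 22 to 40 mm, 34 mm across in x, top z 58 mm) hold the leaf's sides in 10 mm slots with floor at z 36 mm; the leaf stands 38 mm out of them and lifts straight up.
- hinge_pin: Bystander: bent steel hinge pin, 5 mm thick, 85 mm long along its y with a 22 mm leg, lying on the worktop near its front edge. Origin at mid-length on the worktop.
- white_jar: Bystander: jar with white screw cap, 50 mm wide, 77 mm tall, origin at the centre of its underside.
- vial: Bystander: sample vial with white cap, 30 mm wide, 84 mm tall, origin at the centre of its underside.
- dish: Bystander: small open glass petri dish, 56 mm wide, 14 mm tall, origin at the centre of its underside.
There are look-alikes about, which are no part of the job. What is shaped like the rack but black, green or purple is not meant.

How it is judged (in metres and radians):
On the way, in this order (a step that is already met when the one before it is completed fails the run):
1. the moving jaw presses the flat leaf against the fixed jaw (over 3 N) (y of leaf_two in the frame of fixture above -0.002 m and y of jaw_face in the frame of leaf_two above -0.037 m and contact force between jaw and leaf_two above 3 N), for 0.1 s.
2. the other leaf is lifted clear of its rack (z of leaf_one in the frame of rack above 0.045 m and contact force between the fingers and leaf_one above 1 N), for 0.1 s.
At the end, for the whole second after the job is handed in: Flat leaf within 2 mm of both jaws; other leaf held still in the gripper, bores within 3 mm crosswise and in height, 4 mm lengthwise, parallel within 0.07 rad, plate upright within 0.12 rad, pressing under 4 N on the clamped leaf and under 1 N on the fixture (y of leaf_two in the frame of fixture above -0.002 m and y of jaw_face in the frame of leaf_two above -0.037 m and x of leaf_one in the frame of leaf_two between -0.003 and 0.003 m and z of leaf_one in the frame of leaf_two between -0.003 and 0.003 m and y of leaf_one in the frame of leaf_two between -0.004 and 0.004 m and angle between the y axis of leaf_one and the y axis of leaf_two, either way round below 0.07 rad and angle between leaf_one's own z axis and vertical below 0.12 rad and angle between leaf_two's own z axis and vertical below 0.05 rad and height (world z) of leaf_one above 0.036 m and contact force between the fingers and leaf_one above 1 N and contact force between leaf_one and leaf_two below 4 N and contact force between leaf_one and fixture below 1 N and linear speed of leaf_one below 0.02 m/s); the arm keeps its last pose, push and grip.
It fails at once if the hinge pin is moved by more than 25 mm (distance of hinge_pin from where it was at the start of the episode above 0.025 m).
It fails at once if the jar is moved by more than 25 mm (distance of white_jar from where it was at the start of the episode above 0.025 m).
It fails at once if the vial is moved by more than 25 mm (distance of vial from where it was at the start of the episode above 0.025 m).
It fails at once if the dish is moved by more than 25 mm (distance of dish from where it was at the start of the episode above 0.025 m).
It also fails if it takes over 61 s, if anything falls off the work surface, if the arm or the gripper's body presses on something with over 40 N, if the wrist force passes 120 N, or if a joint passes its speed limit or range.

ROBOT

A 6-joint arm with a two-finger parallel gripper is mounted at the origin on a cart in front of the work surface, level with it; the furniture and walls round the work are solid. World frame = base frame: x ahead of the robot, y to its left, z up, the work surface at z = 0. Lengths are in m, angles in degrees, forces in N, time in s.
With the tool pointing down it reaches from about 0.35 to 0.875 m from the base axis. Payload 4.2 kg.
Tool frame: the origin (TCP) lies between the finger pads; the fingertips stand 8 mm ahead of it and the grasp point (between the pads) lies 11 mm behind it; z points along the fingers, y is the line along which they close (so a half turn about z gives the same grasp; the last joint's range is limited). The gripper opens to 87 mm and grips with 3 to 60 N. Pads are 19 mm wide; open, the fingers measure 117 mm over their backs; the gripper's body (75 mm by 190 mm) begins 51 mm behind the grasp point.
Start: joints at [89.473, 22.042, 0.453, 0, -68.411, -14.817], TCP at [0.165, 0.603, 0.205] pointing down, gripper open.
Joint ranges: [-179.83, 179.83], [-69.29, 118.12], [-61.27, 80.66], [-181.25, 117.63], [-171.15, -9.14], [-177.46, 177.46]. Speed limits (degrees/s): [159.86, 159.86, 180, 180, 180, 180].

INTERFACE

Orientations are given as a 3x3 rotation matrix whose columns are the frame's x, y, z axes.
In Python, from station import sense, capture, camera_model, finish_job, find_in gives the robot as it stands. The module is installed in compiled form; this text tells all that it offers.
- The arm moves only by the tool arm_command, never from a script. Its argument "motion" is a list of rows, each a list of 7 numbers: the finger opening in mm, from 0 to 87, then the shift along the tool's x, y, z in mm, then the turn, a rotation vector about the tool's x, y, z in rad. In form: [[jaw, dx, dy, dz, rx, ry, rz], ...]. A call has 1 to 8 rows; each row shifts and turns the commanded pose from where the row before left it, along the tool's axes as they then stand; what a row does not reach is not made up. A row lasts 1/10 s, in which the tool goes at most 50 mm and 8.59 degrees, less where a joint would pass 70% of its speed; a pose out of reach is approached as far as the arm can. A call with a gripper value outside its range is refused whole. The fingers move at their own pace and stop on an object; the grip force is fixed at half the most. Time passes only in rows, so rows that do not move let the fingers close. It gives the time, the measured TCP pose, the force, the opening and the grip force at its end, in the units of the state.
- sense(): the state, without advancing time (a new reading comes with each control period).
- capture(name): name is "side" or "top"; returns the picture (480x640x3 uint8, red, green, blue); there is no depth.
- camera_model(name): a dict with "fx", "fy", "cx", "cy" (pixels), "R" (3x3) and "t" (3): a world point X has camera coordinates R X + t. Camera axes: x right, y down, z forward; pixel columns grow to the right and rows downward; lengths in m; the calibration is good to about 2 mm. A picture is of the moment at which its call begins. camera_model takes no time and is no camera call.
- finish_job(): hands the job in; it is judged then, once.
Trained networks look in the newest picture that a camera, given by its name, has taken for a name from the list of things; names that differ only in an ending like _2 or _b are one class to them, and where a whole thing is asked for, a point or a joint stands for the part that bears it (a point fixed in the world has none). Each returns a list of dicts, best first, with "p" (0 to 1); they miss things now and then, are a little off and sometimes report something else, mostly with a low value. They report only what shows in the picture. A call takes as long as a camera call. They do not tell look-alikes from the thing itself.
- find_in(target, camera): "location" ([row, column] in pixels, amid what is visible of it).
The state is a dict: "time_s": time; "joints": joint angles; "joint_velocities": joint speeds; "effort": joint torques, N m; "tcp_pos": TCP position; "ee_rot": TCP orientation; "wrist_force": force on the tool from outside, world axes, zero at the start; "moment": the same for the moment, N m; "gripper_width": opening from 0.0 (shut) to 1.0 (fully open); "gripper_force": force on a finger pad.
Only numpy, scipy, OpenCV 4.12 (cv2) and the standard library are available. Lean on these libraries where they do the work, as an engineer would, in place of code of your own. Each camera call takes 0.05 s, during which the arm holds its last target. There are 200 camera calls.

## Working session

There is one attempt and no reset: what is moved stays moved. The work goes in short steps, Python scripts to look and compute and a tool call to move; the robot and the scene stay as the last step left them, time stands still between calls to the robot, and variables do not carry over. Pictures are saved under pics/ and viewed, at most 10 in all, crops included, and the job is handed in when it is done.

Besides the shell and the picture viewer there is one more tool, called after ">>>" in YAML: its name, and indented under it one key for each argument. arm_command: Moves the arm, as the interface text tells. Its arguments: {"type":"object","properties":{"motion":{"type":"array"}},"required":["motion"]}

```bash
mkdir -p pics
python3 - <<'E'
from station import *
import cv2,numpy as np
for c in("side","top"):
    im=capture(c); cv2.imwrite(f"pics/{c}1.png",im[:,:,::-1])
    m=camera_model(c); print(c,m['fx'],m['fy'],m['cx'],m['cy'],np.round(m['R'],3).tolist(),np.round(m['t'],3).tolist())
    for n in("fixture","jaw","jaw_post","leaf_two","leaf_one","rack","hinge_pin","white_jar","vial","dish"):
        print(n,[(np.round(d['location']).tolist(),round(d['p'],2)) for d in find_in(n,c)][:4])
s=sense();print(s['time_s'],np.round(s['ee_rot'],3).tolist(),s['tcp_pos'])
E
```

```text
side 585.2434152350929 585.2434152350929 318.84486060934154 243.64292614162207 [[0.597, -0.802, -0.005], [-0.522, -0.384, -0.761], [0.609, 0.457, -0.648]] [-0.321, 0.353, 1.315]
fixture [([246.0, 313.0], 0.87)]
jaw [([229.0, 324.0], 0.74), ([244.0, 316.0], 0.46), ([234.0, 297.0], 0.17)]
jaw_post [([230.0, 321.0], 0.57)]
leaf_two [([235.0, 300.0], 0.58), ([251.0, 200.0], 0.2)]
leaf_one [([266.0, 377.0], 0.95)]
rack [([335.0, 371.0], 0.93), ([387.0, 383.0], 0.92), ([286.0, 379.0], 0.85), ([216.0, 260.0], 0.85)]
hinge_pin []
white_jar [([227.0, 372.0], 0.94)]
vial [([240.0, 382.0], 0.76), ([225.0, 372.0], 0.46)]
dish [([252.0, 200.0], 0.67)]
top 500.2471528139872 500.2471528139872 324.6480581920983 247.31086427228368 [[0.195, -0.981, -0.002], [-0.96, -0.191, -0.207], [0.203, 0.043, -0.978]] [-0.112, 0.542, 1.163]
fixture [([227.0, 304.0], 0.63)]
jaw [([209.0, 311.0], 0.64)]
jaw_post [([212.0, 310.0], 0.61)]
leaf_two [([230.0, 283.0], 0.75)]
leaf_one [([253.0, 395.0], 0.78), ([228.0, 281.0], 0.66)]
rack [([260.0, 388.0], 0.91), ([321.0, 411.0], 0.84), ([293.0, 244.0], 0.8), ([211.0, 216.0], 0.72)]
hinge_pin []
white_jar [([179.0, 351.0], 0.61)]
vial [([202.0, 376.0], 0.52)]
dish [([293.0, 190.0], 0.63)]
1.1 [[0.964, -0.265, -0.0], [-0.265, -0.964, 0.0], [-0.0, -0.0, -1.0]] [0.16534292 0.60269858 0.20496341]
```

View pics/side1.png

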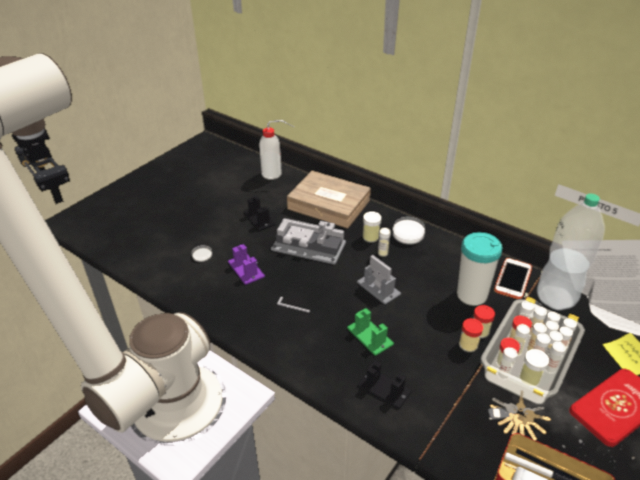

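View pics/top1.png

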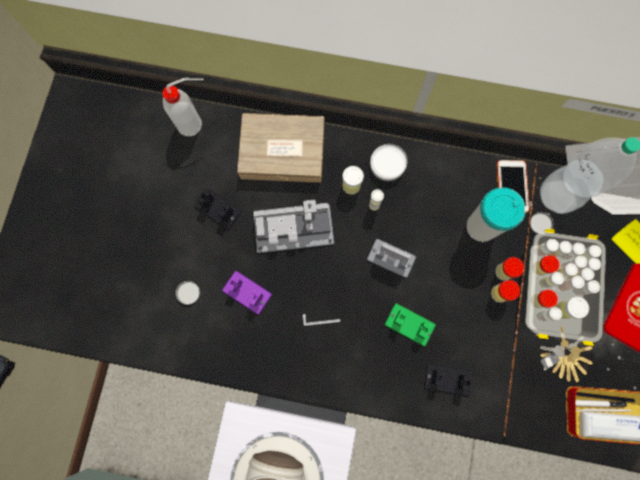

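Run:
```python
import cv2,numpy as np
t=cv2.imread("pics/top1.png");s=cv2.imread("pics/side1.png")
def z(im,r0,c0,h,w,k):return cv2.resize(im[r0:r0+h,c0:c0+w],None,fx=k,fy=k,interpolation=cv2.INTER_CUBIC)
a=z(t,190,245,80,180,4.4); b=z(s,210,265,100,145,3)
cv2.imwrite("pics/topc.png",z(t,190,245,96,180,4.4));cv2.imwrite("pics/sidec.png",z(s,205,265,105,145,5.5))
```

```text
(no output)
```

View pics/topc.png

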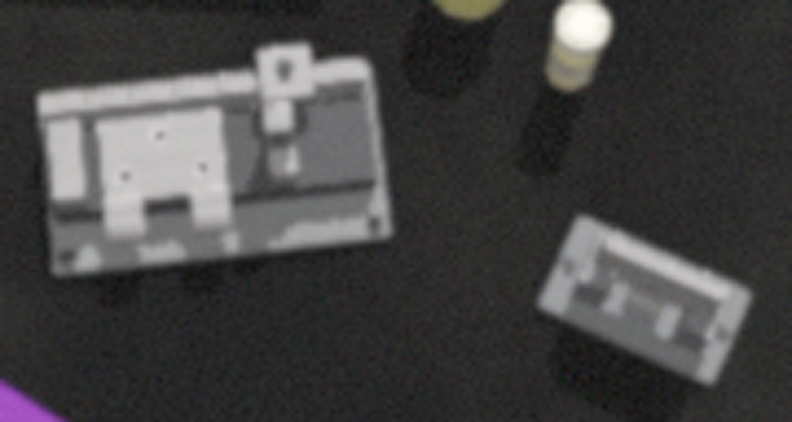

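View pics/sidec.png

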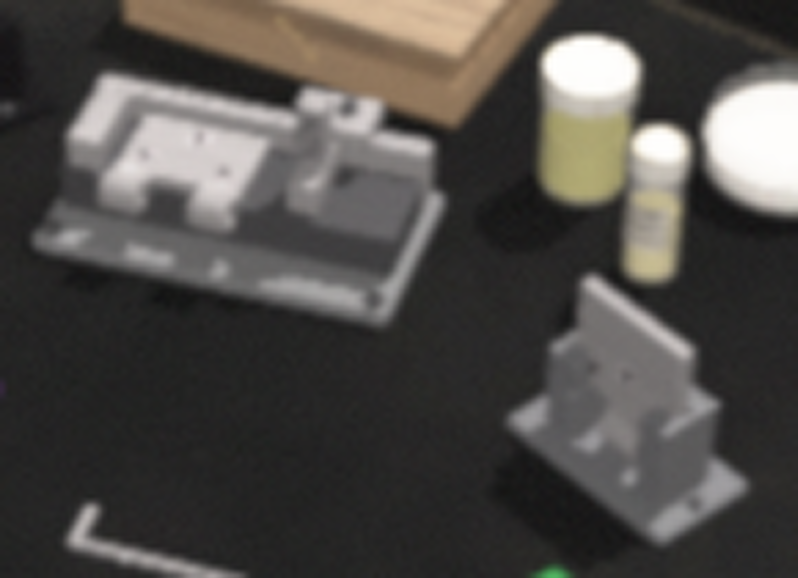

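```bash
cat > h.py <<'E'
from station import *
import numpy as np,cv2
from scipy.optimize import least_squares
CM={c:camera_model(c) for c in("side","top")}
def proj(c,X):
    m=CM[c];p=np.atleast_2d(X)@np.array(m['R']).T+np.array(m['t'])
    return np.c_[m['fx']*p[:,0]/p[:,2]+m['cx'],m['fy']*p[:,1]/p[:,2]+m['cy']]
def ray(c,u,v,z):
    m=CM[c];R=np.array(m['R']);C=-R.T@np.array(m['t']);d=R.T@[(u-m['cx'])/m['fx'],(v-m['cy'])/m['fy'],1]
    return C+d*(z-C[2])/d[2]
def W(p,X):
    X=np.atleast_2d(X)/1000.;c,s=np.cos(p[2]),np.sin(p[2])
    return np.c_[p[0]+c*X[:,0]-s*X[:,1],p[1]+s*X[:,0]+c*X[:,1],X[:,2]]
E
python3 - <<'E'
from h import *
def T(u,v):return((u+.5)/4.4-.5+245,(v+.5)/4.4-.5+190)
def S(u,v):return((u+.5)/5.5-.5+265,(v+.5)/5.5-.5+205)
# fixture: (cam,pixel,local mm)
F=[('top',T(80,122),(62,35,56)),('top',T(85,197),(16,35,56)),
('side',S(98,140),(16,35,56)),
('top',T(38,95),('B',0,50)),('top',T(366,58),('B',1,50)),
('side',S(105,73),('B',0,50)),('side',S(433,145),('B',1,50)),
('top',T(53,274),('C',0,0)),('top',T(391,238),('C',1,0)),('side',S(35,242),('C',0,0)),('side',S(385,324),('C',1,0))]
def loc(X,q):
    if X[0]=='B': return ((80 if X[2]!=0 else 80),q[3]-196*X[1],X[2])
    if X[0]=='C': return (q[4],q[3]-196*X[1],0)
    return X
def res(q): return np.concatenate([(proj(c,W(q,loc(X,q)))[0]-p) for c,p,X in F])
r=least_squares(res,[.55,.1,0,60,-24],x_scale=[.1,.1,.1,50,50],loss='soft_l1');print(r.x,np.round(r.fun.reshape(-1,2),1).tolist())
# rack
G=[('top',T(583,215),(30,55,6)),('top',T(750,292),(30,-55,6)),('top',T(714,384),(-30,-55,0)),('top',T(540,305),(-30,55,0)),
('side',S(508,422),(-30,55,4)),('side',S(658,545),(-30,-55,0)),('side',S(748,487),(30,-55,4))]
L=[('top',T(607,236),(4,35,96)),('top',T(730,290),(4,-35,96)),('top',T(602,246),(-4,35,96)),('top',T(727,300),(-4,-35,96)),('side',S(584,280),(-4,35,96)),('side',S(690,361),(-4,-35,96)),('side',S(695,350),(4,-35,96)),('side',S(591,273),(4,35,96))]
for H in(G,L):
    f=lambda q:np.concatenate([(proj(c,W(q,X))[0]-p) for c,p,X in H])
    r2=least_squares(f,[.5,-.1,-.4],loss='soft_l1');print(r2.x,np.degrees(r2.x[2]),np.round(r2.fun.reshape(-1,2),1).tolist())
fx=r.x;lf=r2.x
im={'top':cv2.imread('pics/topc.png'),'side':cv2.imread('pics/sidec.png')}
def draw(c,P,col):
    p=proj(c,P); 
    p=(p-[245,190]+.5)*4.4-.5 if c=='top' else (p-[265,205]+.5)*5.5-.5
    cv2.polylines(im[c],[np.round(p).astype(int)],True,col,1)
def rect(x0,x1,y0,y1,z):return[(x0,y0,z),(x1,y0,z),(x1,y1,z),(x0,y1,z)]
for c in im:
    draw(c,W(fx,rect(16,62,35,53,56)),(0,0,255));draw(c,W(fx,rect(68,80,fx[3]-196,fx[3],50)),(0,255,0));draw(c,W(fx,rect(fx[4],fx[4]+104,fx[3]-196,fx[3],10)),(255,0,0))
    draw(c,W(fx,rect(14,62,-45,25,44)),(0,255,255));draw(c,W(fx,rect(14,22,-92,-84,96)),(255,0,255));draw(c,W(lf,rect(-4,4,-35,35,96)),(0,0,255));draw(c,W(lf,rect(-30,30,-55,55,3)),(0,255,0))
o=np.zeros((600,800,3),np.uint8)
a=cv2.resize(im['top'],(640,338));b=cv2.resize(im['side'][:,:],(362,262));
cv2.imwrite('pics/ovt.png',im['top']);cv2.imwrite('pics/ovs.png',im['side'])
E
```

```text
[  0.55251455   0.10898135   0.30475837  62.20188239 -12.1567313 ] [[-0.1, -1.0], [0.4, -0.1], [-0.7, 0.8], [-1.7, -0.0], [2.0, 0.2], [-2.4, -0.2], [0.9, 0.2], [0.6, -0.7], [0.1, -0.6], [-0.7, 1.0], [-0.5, 0.7]]
[ 0.57296281 -0.17412593 -0.24218898] -13.876406355083368 [[-0.3, -0.9], [1.5, -0.4], [-0.1, 0.3], [-0.3, 0.0], [-0.7, -0.0], [0.1, 1.1], [-0.0, 0.2]]
[ 0.57210663 -0.17377995 -0.23347403] -13.377076443549267 [[1.0, -0.7], [0.5, -0.8], [0.8, 0.1], [-0.2, -0.1], [-1.2, 0.5], [-1.6, -0.4], [-0.3, 0.2], [-0.3, 0.5]]
```

View pics/ovt.png

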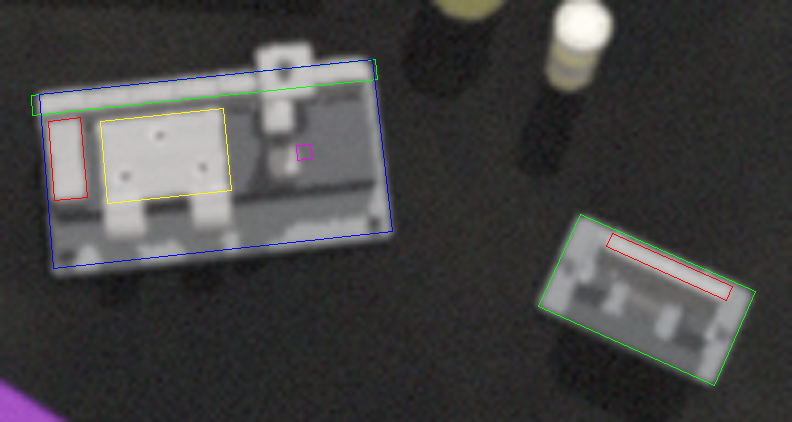

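View pics/ovs.png

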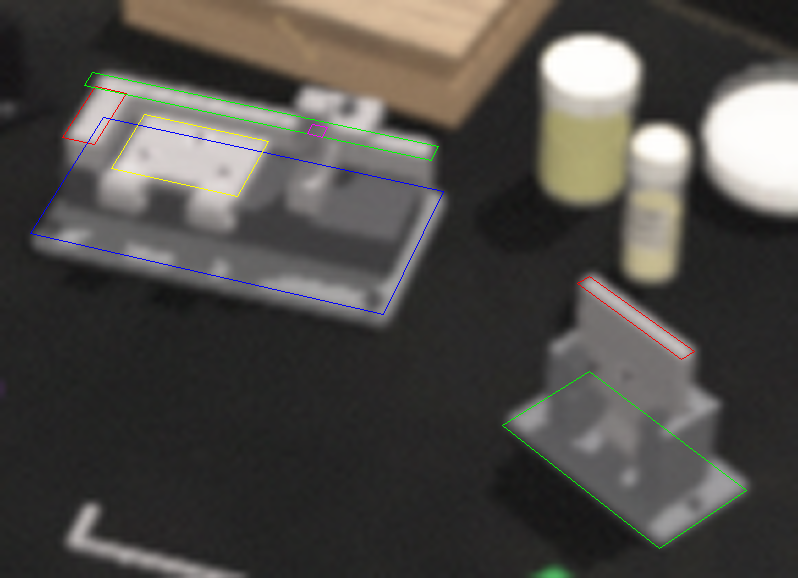

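```bash
cat >> h.py <<'E'
FX=np.array([.55251,.10898,.30476]);RK=np.array([.5725,-.1739,-.237])
def plan(xyz,yaw,nt=None,jaw=0,s=None):
    """rows to TCP xyz (m), tool y axis at world angle yaw (or +180), tool down"""
    s=s or sense();R=np.array(s['ee_rot']);p=np.array(s['tcp_pos']);d=(np.array(xyz)-p)*1000
    y0=np.arctan2(R[1,1],R[0,1]);a=(yaw-y0+np.pi/2)%np.pi-np.pi/2
    n=nt or int(np.ceil(max(np.linalg.norm(d)/48,abs(a)/.145,1)))
    rows=[]
    for i in range(n):
        th=y0+a*i/n; Ri=np.array([[-np.sin(th),np.cos(th),0],[np.cos(th),np.sin(th),0],[0,0,-1.]]); 
        Ri[:,0]=np.cross(Ri[:,1],Ri[:,2])
        rows.append([jaw,*np.round(Ri.T@d/n,1).tolist(),0,0,round(-a/n,3)])
    for k in range(0,n,8):print(rows[k:k+8])
E
python3 - <<'E'
from h import *
def inv(p,X):
    c,s=np.cos(p[2]),np.sin(p[2]);d=(X[:2]-p[:2])*1000;return np.round([c*d[0]+s*d[1],-s*d[0]+c*d[1],X[2]*1000],1)
def tri(a,b):
    A=[]
    for c,(u,v) in(('top',a),('side',b)):
        m=CM[c];P=np.c_[m['R'],m['t']];P=np.array([[m['fx'],0,m['cx']],[0,m['fy'],m['cy']],[0,0,1]])@P
        A+=[u*P[2]-P[0],v*P[2]-P[1]]
    h=np.linalg.svd(np.array(A))[2][-1];return h[:3]/h[3]
def T(u,v):return((u+.5)/4.4-.5+245,(v+.5)/4.4-.5+190)
def S(u,v):return((u+.5)/5.5-.5+265,(v+.5)/5.5-.5+205)
print('slider',inv(FX,tri(T(285,70),S(346,106))),'jaw net',inv(FX,tri((310,210),(322.5,229.5))))
for n,u,v,z in(('jar',352,179,.07),('vial',376.5,199,.08),('dish',188,293,.01)):print(n,ray('top',u,v,z))
print(proj('side',W(FX,[[18,-88,96],[18,-80,96],[18,-88,56],[18,-80,56]])))
plan((.607,-.005,.205),FX[2])
E
```

```text
slider [ 73.9 -83.7  68.4] jaw net [ 63.1 -77.6  55.2]
jar [ 0.7344554  -0.03789143  0.07      ]
vial [ 0.69194776 -0.10614846  0.08      ]
dish [0.38349851 0.30821294 0.01      ]
[[322.2701947  228.28223575]
 [319.55683749 227.7001758 ]
 [322.28713768 239.28562386]
 [319.61619582 238.6992148 ]]
[[0, 36.7, 29.3, -0.0, 0, 0, np.float64(0.062)], [0, 38.4, 27.0, -0.0, 0, 0, np.float64(0.062)], [0, 40.0, 24.5, -0.0, 0, 0, np.float64(0.062)], [0, 41.5, 22.0, -0.0, 0, 0, np.float64(0.062)], [0, 42.8, 19.4, -0.0, 0, 0, np.float64(0.062)], [0, 43.9, 16.7, -0.0, 0, 0, np.float64(0.062)], [0, 44.9, 13.9, -0.0, 0, 0, np.float64(0.062)], [0, 45.6, 11.1, -0.0, 0, 0, np.float64(0.062)]]
[[0, 46.2, 8.2, -0.0, 0, 0, np.float64(0.062)], [0, 46.7, 5.3, -0.0, 0, 0, np.float64(0.062)], [0, 46.9, 2.4, -0.0, 0, 0, np.float64(0.062)], [0, 46.9, -0.6, -0.0, 0, 0, np.float64(0.062)], [0, 46.8, -3.5, -0.0, 0, 0, np.float64(0.062)], [0, 46.5, -6.4, -0.0, 0, 0, np.float64(0.062)], [0, 46.0, -9.3, -0.0, 0, 0, np.float64(0.062)], [0, 45.4, -12.1, -0.0, 0, 0, np.float64(0.062)]]
```

>>> arm_command:
  motion:
    - [0, 37, 29, 0, 0, 0, 0.062]
    - [0, 38, 27, 0, 0, 0, 0.062]
    - [0, 40, 25, 0, 0, 0, 0.062]
    - [0, 41, 22, 0, 0, 0, 0.062]
    - [0, 43, 19, 0, 0, 0, 0.062]
    - [0, 44, 17, 0, 0, 0, 0.062]
    - [0, 45, 14, 0, 0, 0, 0.062]
    - [0, 46, 11, 0, 0, 0, 0.062]

```text
time_s: 1.9
tcp_pos: [0.3874, 0.2972, 0.2054]
ee_rot: [[0.721, -0.693, 0.001], [-0.693, -0.721, 0.001], [-0.0, -0.001, -1.0]]
wrist_force: [1.0, 0.4, 0.8]
gripper_width: 0.358
gripper_force: 0.0
```

>>> arm_command:
  motion:
    - [0, 46, 8, 0, 0, 0, 0.062]
    - [0, 47, 5, 0, 0, 0, 0.062]
    - [0, 47, 2, 0, 0, 0, 0.062]
    - [0, 47, -1, 0, 0, 0, 0.062]
    - [0, 47, -3, 0, 0, 0, 0.062]
    - [0, 46, -6, 0, 0, 0, 0.062]
    - [0, 46, -9, 0, 0, 0, 0.062]
    - [0, 45, -12, 0, 0, 0, 0.062]

```text
time_s: 2.7
tcp_pos: [0.6095, -0.0052, 0.2051]
ee_rot: [[0.304, -0.953, 0.0], [-0.953, -0.304, 0.0], [0.0, -0.0, -1.0]]
wrist_force: [0.3, 0.3, 0.4]
gripper_width: 0.0
gripper_force: 0.0
```

Run:
```python
from h import *
s=sense();print(s['time_s'],s['gripper_width'],s['joints'],np.round(s['wrist_force'],2))
x=W(FX,(18,-125,74))[0];print(x);plan(x,FX[2])
```

```text
2.7 0.00021269272635794062 [ 1.47118190e+01  2.05144108e+01 -1.84845470e+00  3.30804340e-03
 -6.76103068e+01  2.95574749e+00] [0.34 0.3  0.4 ]
[ 0.60718857 -0.00485872  0.074     ]
[[0, -0.3, 0.7, 43.7, 0, 0, np.float64(0.001)], [0, -0.3, 0.7, 43.7, 0, 0, np.float64(0.001)], [0, -0.3, 0.7, 43.7, 0, 0, np.float64(0.001)]]
```

>>> arm_command:
  motion:
    - [0, 0, 2, 40, 0, 0, 0]
    - [0, 0, 0, 45, 0, 0, 0]
    - [0, 0, 0, 46, 0, 0, 0]
    - [0, 0, 0, 0, 0, 0, 0]
    - [0, -8, 0, 0, 0, 0, 0]
    - [0, -8, 0, 0, 0, 0, 0]
    - [0, -4, 0, 0, 0, 0, 0]
    - [0, 0, 0, 0, 0, 0, 0]

```text
time_s: 3.5
tcp_pos: [0.6015, 0.0164, 0.0763]
ee_rot: [[0.308, -0.952, 0.004], [-0.952, -0.308, 0.001], [0.0, -0.004, -1.0]]
wrist_force: [-0.4, 0.1, 0.1]
gripper_width: 0.009
gripper_force: 0.0
```

>>> arm_command:
  motion:
    - [0, -5, 0, 0, 0, 0, 0]
    - [0, -5, 0, 0, 0, 0, 0]
    - [0, -5, 0, 0, 0, 0, 0]
    - [0, -5, 0, 0, 0, 0, 0]
    - [0, 0, 0, 0, 0, 0, 0]

```text
time_s: 4.0
tcp_pos: [0.5942, 0.0347, 0.0739]
ee_rot: [[0.307, -0.952, -0.0], [-0.952, -0.307, -0.0], [-0.0, 0.0, -1.0]]
wrist_force: [0.6, -0.2, 0.4]
gripper_width: 0.005
gripper_force: 0.0
```

Run:
```python
from h import *
a=capture('top');b=capture('side')
a=cv2.resize(a[185:260,245:345],None,fx=5,fy=5,interpolation=2);b=cv2.resize(b[185:280,265:365],None,fx=5,fy=5,interpolation=2)
o=np.zeros((475,800,3),np.uint8);o[:375,:400]=cv2.resize(a,(400,375))[:, :];o[:475,400:]=cv2.resize(b,(400,475))
cv2.imwrite('pics/v2.png',o[:,:,::-1]);print(np.round(sense()['wrist_force'],2))
print(find_in('jaw_post','top')[:2],find_in('jaw_post','side')[:2])
```

```text
[0.58 0.59 0.13]
[] [{'location': [230.7, 320.8], 'p': 0.71}]
```

View pics/v2.png

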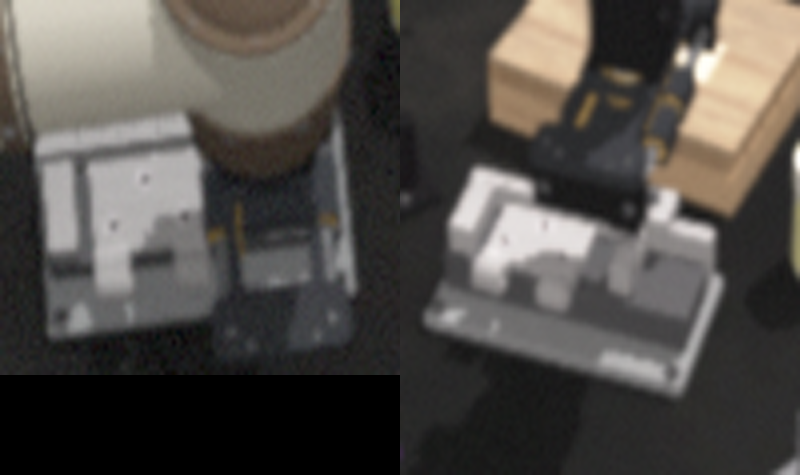

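Run:
```python
from h import *
def inv(p,X):
    c,s=np.cos(p[2]),np.sin(p[2]);d=(X[:2]-p[:2])*1000;return np.round([c*d[0]+s*d[1],-s*d[0]+c*d[1]],0).tolist()
def T(u,v):return((u+.5)/4.4-.5+245,(v+.5)/4.4-.5+190)
def S(u,v):return((u+.5)/5.5-.5+265,(v+.5)/5.5-.5+205)
for n,P in(('topsq',[(260,47),(312,45),(312,95),(258,97),(285,70),(278,115),(288,155)]),):
    for p in P:print(n,p,[inv(FX,ray('top',*T(*p),z/1000)) for z in(40,56,66,96)])
for p in [(300,90),(382,98),(378,128),(346,106),(318,130),(318,180),(300,210),(330,205)]:print('side',p,[inv(FX,ray('side',*S(*p),z/1000)) for z in(40,56,66,96)])
g=cv2.imread('pics/top1.png');h=cv2.imread('pics/side1.png')
o=np.zeros((600,800,3),np.uint8)
o[:,:400]=cv2.resize(g[195:240,297:327],(400,600),interpolation=2);o[:,400:]=cv2.resize(h[215:251,311:335],(400,600),interpolation=2)
cv2.imwrite('pics/v3.png',o)
```

```text
topsq (260, 47) [[97.0, -70.0], [92.0, -70.0], [89.0, -70.0], [79.0, -70.0]]
topsq (312, 45) [[95.0, -99.0], [90.0, -99.0], [87.0, -99.0], [78.0, -99.0]]
topsq (312, 95) [[65.0, -96.0], [61.0, -96.0], [58.0, -96.0], [49.0, -96.0]]
topsq (258, 97) [[68.0, -66.0], [63.0, -66.0], [60.0, -66.0], [51.0, -66.0]]
topsq (285, 70) [[82.0, -82.0], [77.0, -83.0], [74.0, -83.0], [65.0, -83.0]]
topsq (278, 115) [[56.0, -76.0], [51.0, -76.0], [48.0, -76.0], [40.0, -76.0]]
topsq (288, 155) [[32.0, -79.0], [28.0, -79.0], [25.0, -79.0], [17.0, -79.0]]
side (300, 90) [[113.0, -45.0], [94.0, -52.0], [82.0, -56.0], [46.0, -69.0]]
side (382, 98) [[121.0, -90.0], [102.0, -96.0], [90.0, -99.0], [54.0, -111.0]]
side (378, 128) [[96.0, -96.0], [77.0, -102.0], [65.0, -105.0], [30.0, -117.0]]
side (346, 106) [[108.0, -73.0], [89.0, -80.0], [77.0, -84.0], [41.0, -95.0]]
side (318, 130) [[84.0, -66.0], [65.0, -72.0], [54.0, -76.0], [18.0, -88.0]]
side (318, 180) [[45.0, -79.0], [26.0, -86.0], [15.0, -89.0], [-19.0, -101.0]]
side (300, 210) [[18.0, -78.0], [1.0, -85.0], [-10.0, -88.0], [-44.0, -100.0]]
side (330, 205) [[27.0, -92.0], [9.0, -98.0], [-2.0, -102.0], [-35.0, -113.0]]
```

View pics/v3.png

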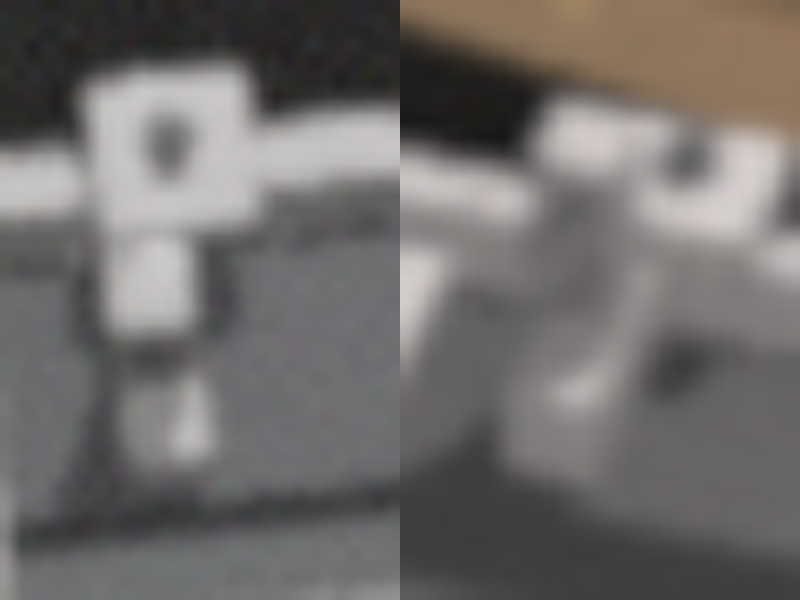

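>>> arm_command:
  motion:
    - [0, -4, 0, 0, 0, 0, 0]
    - [0, -4, 0, 0, 0, 0, 0]

```text
time_s: 4.4
tcp_pos: [0.5918, 0.0417, 0.0739]
ee_rot: [[0.306, -0.952, -0.0], [-0.952, -0.306, 0.0], [-0.0, 0.0, -1.0]]
wrist_force: [0.5, -0.3, -0.3]
gripper_width: 0.008
gripper_force: 0.0
```

>>> arm_command:
  motion:
    - [0, -4, 0, 0, 0, 0, 0]
    - [0, -4, 0, 0, 0, 0, 0]

```text
time_s: 4.6
tcp_pos: [0.5893, 0.0497, 0.0739]
ee_rot: [[0.306, -0.952, -0.0], [-0.952, -0.306, -0.0], [0.0, 0.0, -1.0]]
wrist_force: [0.2, -0.6, -0.2]
gripper_width: 0.004
gripper_force: 0.0
```

Run:
```python
from h import *
b=capture('side');a=cv2.imread('pics/side1.png')[:,:,::-1]
g=cv2.cvtColor(b,cv2.COLOR_RGB2GRAY);g0=cv2.cvtColor(np.ascontiguousarray(a),cv2.COLOR_RGB2GRAY)
for r0,r1,c0,c1 in((238,248,314,328),(232,248,314,328)):
    r=cv2.matchTemplate(g[225:258,270:345],g0[r0:r1,c0:c1],cv2.TM_CCOEFF_NORMED);print(cv2.minMaxLoc(r)[1],np.array(cv2.minMaxLoc(r)[3])+[270,225]-[c0,r0])
for r in range(224,250,2):print(r,g0[r,300:334:2],g[r,300:334:2])
print(proj('side',[sense()['tcp_pos']]),find_in('jaw','side')[:2])
```

```text
0.9985209107398987 [0 0]
0.9986849427223206 [0 0]
224 [167 183 199 189 175 158 140 102  83  90 168 190 172 150 100 180 205] [ 29  27  27  26  26  27  29  36  45  29  53 175 186 162 109 195 219]
226 [140 135 137 148 159 173 190 190 185 162 112 116 140 178 169 201 197] [118  83  64  47  34  29  26  38  55  35  48 116 151 191 183 216 214]
228 [196 190 178 155 146 138 130 137 148 136  99 106 129 168 190 202 166] [209 204 187 156 139 106  56  30  28  27  73 111 140 180 206 217 178]
230 [195 211 209 207 204 195 186 139 125 114 106 103 125 132 130 135 159] [209 223 223 220 219 209 195 126  86  68  99 112 135 143 141 146 172]
232 [206 209 210 210 209 207 184 107 102 108 101 102 131 134 123 123 128] [221 223 223 224 223 222 198 115 106 116 109 109 141 145 134 133 138]
234 [208 207 205 206 209 206 142 100  95 101 114 118 138 117 110 118 124] [192 210 212 217 222 220 154 106 104 109 122 127 148 126 120 129 134]
236 [208 208 190 182 210 178 108  99  99 111 122 139 137  83  67  88 100] [133 137 133 144 168 166 118 106 106 119 132 151 148  91  73  96 108]
238 [176 214 217 213 197 131 100  98  97 124 158 171 121  77  85 100 101] [133 134 131 134 131 117 109 108 106 134 172 184 131  84  93 109 110]
240 [162 203 206 203 165 106 101  94  83 122 131 130 110 101 100 101 103] [123 131 127 127 117  83  95  99  90 133 142 142 119 109 109 110 110]
242 [151 172 183 160 109  97  85  68  72 115 123 121 103 102 102 102 101] [135 141 138 124  94  69  69  67  79 125 133 130 111 110 110 110 111]
244 [126 136 143 149  84  65  64  62  64  69  80 100 101 101 102 101 101] [133 140 143 130  82  69  70  69  68  75  88 107 109 109 109 109 111]
246 [ 88 104 116 120  71  64  63  62  63  62  64  72  80  88  96  98 101] [ 95 112 123 109  72  69  68  69  68  69  71  79  87  96 105 107 109]
248 [94 93 85 77 69 64 63 62 62 62 62 61 64 63 67 70 77] [104 101  92  85  74  71  69  68  68  68  67  68  68  70  72  77  82]
[[315.21632606 232.99767805]] []
```

Run:
```python
from h import *
s0=np.array([.16534,.6027,.20496]);y=np.array([-.265,-.964,0])
for o in(.0435,.0585,-.0435,-.0585):print(proj('side',[s0+y*o-[0,0,.008],s0+y*o+[0,0,.03]]).round(1).tolist())
a=cv2.imread('pics/side1.png');g=cv2.cvtColor(a,cv2.COLOR_BGR2GRAY)
b=cv2.cvtColor(capture('side'),cv2.COLOR_RGB2GRAY)
o=np.zeros((600,800),np.uint8)
o[:,:400]=cv2.resize(g[110:230,0:80],(400,600),interpolation=2);o[:,400:]=cv2.resize(b[130:250,275:355],(400,600),interpolation=2)
cv2.imwrite('pics/v4.png',cv2.convertScaleAbs(o,alpha=1.5))
```

```text
[[59.9, 208.5], [55.6, 196.8]]
[[61.9, 211.2], [57.6, 199.5]]
[[48.7, 193.4], [44.4, 181.8]]
[[46.9, 190.9], [42.5, 179.3]]
```

View pics/v4.png

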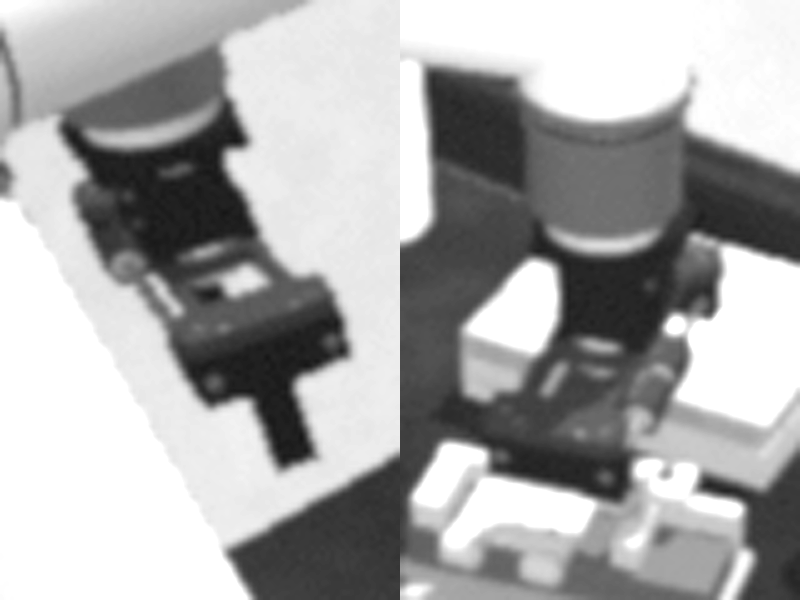

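>>> arm_command:
  motion:
    - [0, 20, 0, 0, 0, 0, 0]
    - [0, 22, 0, 0, 0, 0, 0]
    - [0, 0, 0, 0, 0, 0, 0]
    - [0, 0, -11, 0, 0, 0, 0]
    - [0, 0, -10, 0, 0, 0, 0]
    - [0, 0, 0, 0, 0, 0, 0]

```text
time_s: 5.35
tcp_pos: [0.6241, 0.0169, 0.0739]
ee_rot: [[0.307, -0.952, 0.002], [-0.952, -0.307, 0.0], [0.0, -0.002, -1.0]]
wrist_force: [-0.3, 0.3, 0.6]
gripper_width: 0.01
gripper_force: 0.0
```

>>> arm_command:
  motion:
    - [0, -5, 0, 0, 0, 0, 0]
    - [0, -5, 0, 0, 0, 0, 0]
    - [0, -4, 0, 0, 0, 0, 0]
    - [0, -4, 0, 0, 0, 0, 0]
    - [0, -4, 0, 0, 0, 0, 0]

```text
time_s: 5.85
tcp_pos: [0.6155, 0.0362, 0.074]
ee_rot: [[0.306, -0.952, 0.0], [-0.952, -0.306, -0.001], [0.001, 0.0, -1.0]]
wrist_force: [1.3, -5.1, -0.7]
gripper_width: 0.005
gripper_force: 2.3
```

>>> arm_command:
  motion:
    - [0, -6, 0, 0, 0, 0, 0]
    - [0, -6, 0, 0, 0, 0, 0]
    - [0, -6, 0, 0, 0, 0, 0]
    - [0, -4, 0, 0, 0, 0, 0]

```text
time_s: 6.25
tcp_pos: [0.6086, 0.0575, 0.074]
ee_rot: [[0.306, -0.952, -0.0], [-0.952, -0.306, -0.001], [0.001, 0.001, -1.0]]
wrist_force: [1.9, -7.4, -0.2]
gripper_width: 0.005
gripper_force: 3.2
```

>>> arm_command:
  motion:
    - [0, -3, 0, 0, 0, 0, 0]
    - [0, -3, 0, 0, 0, 0, 0]
    - [0, -2, 0, 0, 0, 0, 0]

```text
time_s: 6.55
tcp_pos: [0.6067, 0.0634, 0.0742]
ee_rot: [[0.307, -0.952, 0.0], [-0.952, -0.307, -0.004], [0.003, 0.001, -1.0]]
wrist_force: [6.1, -15.6, -3.4]
gripper_width: 0.001
gripper_force: 8.3
```

>>> arm_command:
  motion:
    - [0, -2, 0, 0, 0, 0, 0]
    - [0, 0, 0, 0, 0, 0, 0]
    - [0, 0, 0, 0, 0, 0, 0]

```text
time_s: 6.85
tcp_pos: [0.6066, 0.0635, 0.0742]
ee_rot: [[0.306, -0.952, 0.0], [-0.952, -0.306, -0.005], [0.005, 0.001, -1.0]]
wrist_force: [6.6, -16.7, -1.8]
gripper_width: 0.01
gripper_force: 8.8
```

>>> arm_command:
  motion:
    - [0, 15, 0, 0, 0, 0, 0]
    - [0, 25, 0, -5, 0, 0, 0]
    - [0, 0, 0, -45, 0, 0, 0]
    - [0, 0, 0, -45, 0, 0, 0]
    - [0, 0, 0, -15, 0, 0, 0]
    - [0, 0, 0, 0, 0, 0, 0]

```text
time_s: 7.45
tcp_pos: [0.6198, 0.0305, 0.1877]
ee_rot: [[0.307, -0.952, 0.007], [-0.952, -0.307, 0.003], [-0.001, -0.008, -1.0]]
wrist_force: [0.9, 0.3, 0.4]
gripper_width: 0.004
gripper_force: 0.0
```

Run:
```python
from h import *
s=sense();print(s['tcp_pos'],s['joints'].round(1))
plan((RK[0],RK[1],.17),-.237,jaw=50)
```

```text
[0.61984377 0.03051159 0.18771618] [ 17.7  22.1  -2.   -0.1 -65.4   0.2]
[[50, 36.0, 21.6, 3.5, 0, 0, np.float64(0.11)], [50, 38.2, 17.5, 3.5, 0, 0, np.float64(0.11)], [50, 39.8, 13.2, 3.5, 0, 0, np.float64(0.11)], [50, 41.0, 8.8, 3.5, 0, 0, np.float64(0.11)], [50, 41.8, 4.2, 3.5, 0, 0, np.float64(0.11)]]
```

>>> arm_command:
  motion:
    - [50, 36, 22, 3, 0, 0, 0.11]
    - [50, 38, 18, 3, 0, 0, 0.11]
    - [50, 40, 13, 3, 0, 0, 0.11]
    - [50, 41, 9, 3, 0, 0, 0.11]
    - [50, 42, 4, 3, 0, 0, 0.11]
    - [50, 0, 0, 0, 0, 0, 0]
    - [50, 0, 0, 0, 0, 0, 0]

```text
time_s: 8.15
tcp_pos: [0.5686, -0.1759, 0.1674]
ee_rot: [[-0.238, -0.971, -0.002], [-0.971, 0.238, 0.001], [-0.001, 0.003, -1.0]]
wrist_force: [-0.3, 0.3, -0.1]
gripper_width: 0.533
gripper_force: 0.0
```

Run:
```python
from h import *
s=sense();print(s['tcp_pos'],s['gripper_width'],np.round(s['ee_rot'],3).tolist())
plan((RK[0],RK[1],.073),-.237,jaw=50)
```

```text
[ 0.56862749 -0.17587137  0.16735239] 0.5332867355243712 [[-0.238, -0.971, -0.002], [-0.971, 0.238, 0.001], [-0.001, 0.003, -1.0]]
[[50, -1.4, -1.6, 47.2, 0, 0, np.float64(-0.002)], [50, -1.4, -1.6, 47.2, 0, 0, np.float64(-0.002)]]
```

>>> arm_command:
  motion:
    - [50, -3, -3, 30, 0, 0, 0]
    - [50, 0, 0, 40, 0, 0, 0]
    - [50, 0, 0, 24, 0, 0, 0]
    - [50, 0, 0, 0, 0, 0, 0]

```text
time_s: 8.55
tcp_pos: [0.5703, -0.1715, 0.0704]
ee_rot: [[-0.235, -0.972, -0.009], [-0.972, 0.235, 0.002], [0.0, 0.01, -1.0]]
wrist_force: [-0.2, 0.0, 1.0]
gripper_width: 0.577
gripper_force: 0.0
```

>>> arm_command:
  motion:
    - [0, 0, 0, 0, 0, 0, 0]
    - [0, 0, 0, 0, 0, 0, 0]
    - [0, 0, 0, 0, 0, 0, 0]
    - [0, 0, 0, 0, 0, 0, 0]
    - [0, 0, 0, 0, 0, 0, 0]

```text
time_s: 9.05
tcp_pos: [0.5736, -0.1736, 0.0758]
ee_rot: [[-0.237, -0.972, 0.002], [-0.972, 0.237, -0.0], [-0.0, -0.002, -1.0]]
wrist_force: [0.1, 0.8, 0.3]
gripper_width: 0.205
gripper_force: 0.0
```

>>> arm_command:
  motion:
    - [0, 0, 0, 0, 0, 0, 0]
    - [0, 0, 0, 0, 0, 0, 0]
    - [0, 0, 0, 0, 0, 0, 0]
    - [0, 0, 0, 0, 0, 0, 0]

```text
time_s: 9.45
tcp_pos: [0.5734, -0.1737, 0.0753]
ee_rot: [[-0.237, -0.972, 0.0], [-0.972, 0.237, -0.0], [0.0, -0.001, -1.0]]
wrist_force: [0.3, 0.5, 2.1]
gripper_width: 0.083
gripper_force: 30.0
```

>>> arm_command:
  motion:
    - [0, 0, 0, -15, 0, 0, 0]
    - [0, 0, 0, -30, 0, 0, 0]
    - [0, 0, 0, -35, 0, 0, 0]
    - [0, 0, 0, -25, 0, 0, 0]
    - [0, 0, 0, 0, 0, 0, 0]
    - [0, 0, 0, 0, 0, 0, 0]

```text
time_s: 10.05
tcp_pos: [0.5726, -0.1732, 0.1791]
ee_rot: [[-0.237, -0.971, -0.001], [-0.971, 0.237, 0.001], [-0.001, 0.001, -1.0]]
wrist_force: [-0.5, 0.2, -2.8]
gripper_width: 0.079
gripper_force: 30.0
```

Run:
```python
from h import *
s=sense();print(s['tcp_pos'],s['gripper_width'],s['gripper_force'],np.round(s['ee_rot'],3).tolist())
plan((FX[0],FX[1],.18),FX[2],jaw=0)
```

```text
[ 0.57255292 -0.17319384  0.17913795] 0.0790688527248972 29.97579038143158 [[-0.237, -0.971, -0.001], [-0.971, 0.237, 0.001], [-0.001, 0.001, -1.0]]
[[0, -44.9, 14.4, -0.1, 0, 0, np.float64(-0.091)], [0, -46.0, 10.3, -0.1, 0, 0, np.float64(-0.091)], [0, -46.8, 6.1, -0.1, 0, 0, np.float64(-0.091)], [0, -47.1, 1.8, -0.1, 0, 0, np.float64(-0.091)], [0, -47.1, -2.5, -0.1, 0, 0, np.float64(-0.091)], [0, -46.7, -6.7, -0.1, 0, 0, np.float64(-0.091)]]
```

Run:
```python
from h import *
plan((FX[0],FX[1],.18),FX[2],nt=8)
```

```text
[[0, -33.7, 10.8, -0.1, 0, 0, np.float64(-0.068)], [0, -34.3, 8.5, -0.1, 0, 0, np.float64(-0.068)], [0, -34.8, 6.1, -0.1, 0, 0, np.float64(-0.068)], [0, -35.2, 3.8, -0.1, 0, 0, np.float64(-0.068)], [0, -35.3, 1.4, -0.1, 0, 0, np.float64(-0.068)], [0, -35.3, -1.1, -0.1, 0, 0, np.float64(-0.068)], [0, -35.2, -3.5, -0.1, 0, 0, np.float64(-0.068)], [0, -34.9, -5.8, -0.1, 0, 0, np.float64(-0.068)]]
```

>>> arm_command:
  motion:
    - [0, -34, 11, 0, 0, 0, -0.068]
    - [0, -34, 8, 0, 0, 0, -0.068]
    - [0, -35, 6, 0, 0, 0, -0.068]
    - [0, -35, 4, 0, 0, 0, -0.068]
    - [0, -35, 1, 0, 0, 0, -0.068]
    - [0, -35, -1, 0, 0, 0, -0.068]
    - [0, -35, -3, 0, 0, 0, -0.068]
    - [0, -35, -6, 0, 0, 0, -0.068]

```text
time_s: 10.85
tcp_pos: [0.5515, 0.1088, 0.1774]
ee_rot: [[0.303, -0.953, -0.005], [-0.953, -0.303, -0.002], [0.0, 0.005, -1.0]]
wrist_force: [1.4, 1.0, -1.8]
gripper_width: 0.083
gripper_force: 30.0
```

>>> arm_command:
  motion:
    - [0, 0, 0, 0, 0, 0, 0]
    - [0, 0, 0, 0, 0, 0, 0]

```text
time_s: 11.05
tcp_pos: [0.552, 0.1081, 0.1777]
ee_rot: [[0.301, -0.954, -0.004], [-0.954, -0.301, -0.002], [0.0, 0.005, -1.0]]
wrist_force: [-0.1, -0.7, -1.8]
gripper_width: 0.085
gripper_force: 30.0
```

>>> arm_command:
  motion:
    - [0, 0, 0, 20, 0, 0, 0]
    - [0, 0, 0, 20, 0, 0, 0]
    - [0, 0, 0, 0, 0, 0, 0]
    - [0, 0, 0, 0, 0, 0, 0]

```text
time_s: 11.45
tcp_pos: [0.5532, 0.1067, 0.1394]
ee_rot: [[0.299, -0.954, -0.002], [-0.954, -0.299, -0.001], [0.001, 0.002, -1.0]]
wrist_force: [-0.1, -0.2, -1.5]
gripper_width: 0.08
gripper_force: 30.0
```

Run:
```python
from h import *
f=np.mean([capture('side').astype(float) for _ in range(6)],0).astype(np.uint8)[:,:,::-1]
t=np.mean([capture('top').astype(float) for _ in range(3)],0).astype(np.uint8)[:,:,::-1]
cv2.imwrite('pics/s5.png',f);cv2.imwrite('pics/t5.png',t)
s=sense();p=s['tcp_pos'];R=np.array(s['ee_rot']);print(s['time_s'],p,R.round(3).tolist(),s['gripper_width'],np.round(s['wrist_force'],1))
print(t[215:245:3,280:320:2,1])
r0,c0,h,w,k=202,282,57,38,10.5
crop=cv2.resize(f[r0:r0+h,c0:c0+w],None,fx=k,fy=k,interpolation=2);ov=crop.copy()
def dr(P,col,cl=True):
    q=(proj('side',P)-[c0,r0]+.5)*k-.5;cv2.polylines(ov,[np.round(q).astype(int)],cl,col,1)
a=np.linspace(0,2*np.pi,40)
for y in(-35,-14,14,35):dr(W(FX,np.c_[10*np.cos(a),0*a+y,40+10*np.sin(a)]),(0,0,255))
q=np.array([p[0],p[1],np.arctan2(-R[0,0],R[1,0])*0+np.arctan2(R[0,0],-R[1,0])]);print(q)
zo=p[2]*1000-55.3
for y in(-11,11):dr(W(q,np.c_[10*np.cos(a),0*a+y,zo+10*np.sin(a)]),(0,200,0))
dr(W(q,[(-4,-35,zo+16),(-4,35,zo+16),(-4,35,zo+50),(-4,-35,zo+50)]),(0,200,0))
cv2.imwrite('pics/v5.png',np.hstack([crop,ov]))
```

```text
11.9 [0.55346381 0.10789733 0.14034792] [[0.3, -0.954, 0.001], [-0.954, -0.3, 0.0], [-0.0, -0.001, -1.0]] 0.0819477879135184 [ 0.2  0.4 -1.3]
[[ 45  40  40  76 121 119 166 177 164  80  65  85  91  92  91  95  93  96
   97  98]
 [ 33  30  87 121 157 136 171 175 166  86  61  90  94  94  98  95  96  94
   95  98]
 [ 23  19  63  80  76 105 126 120 108  76  68  94  95  96  97  95  94  96
   94  96]
 [ 35  41  50  66  67  69  87  70  80 101  96  94  95  95  95  94  97  95
   95  97]
 [ 38  41  52  65  65  69 104 117 132 156  99  95  95  93  97  94  96  97
   96  97]
 [ 41  42  54  65  65  65  96 112 121 147  98  95  94  97  96  95  97  93
   96  96]
 [ 40  40  49  69  80  66  89  71  64  69  83  83  78  67  62  58  58  58
   57  58]
 [ 56  50  60  79  90 104 111  66  66  70  75  80  88  93  94  95  97 100
  100 100]
 [111  81  64  90 119 152 164 123 100  99 100  98  98 100 100 100 103 104
  104 105]
 [101  82  65  77 121 105 110 103 114 122 125 145 134 145 146 147 150 151
  150 151]]
[0.55346381 0.10789733 0.30501253]
```

View pics/v5.png

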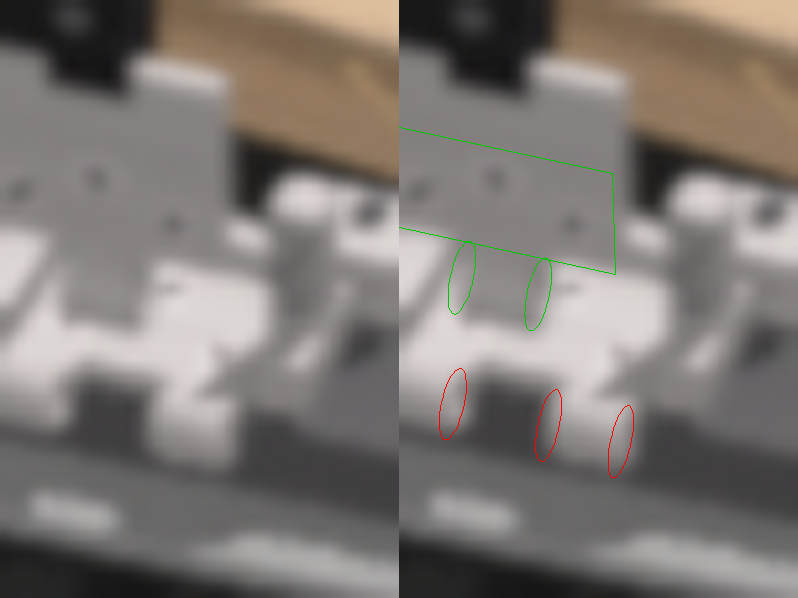

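Run:
```python
import cv2,numpy as np
g=cv2.imread('pics/s5.png',0);np.set_printoptions(linewidth=200)
print('col',np.arange(268,310))
for r in list(range(210,248)):print(r,g[r,268:310])
```

```text
col [268 269 270 271 272 273 274 275 276 277 278 279 280 281 282 283 284 285 286 287 288 289 290 291 292 293 294 295 296 297 298 299 300 301 302 303 304 305 306 307 308 309]
210 [ 32  39  42  43  43  42  42  42  42  43  62 101 123 130 130 130 130 127 114 100  89  78  69  60  53  62  97 127 141 148 154 161 166 172 172 153 134 126 126 126 125 125]
211 [ 29  37  40  41  42  41  42  42  42  42  60  96 121 129 130 130 130 129 127 123 120 115 111 104  96  93 110 125 131 133 135 138 140 144 146 139 129 124 123 124 125 126]
212 [ 27  35  39  39  39  40  41  41  40  42  59  95 119 127 129 129 129 129 130 129 129 128 127 126 122 121 124 129 131 132 131 131 132 133 134 133 128 125 125 124 124 124]
213 [ 27  33  39  40  39  40  39  40  40  40  57  92 118 127 128 128 127 128 129 129 130 130 130 130 130 129 130 130 131 131 130 131 131 131 130 126 121 120 122 124 125 126]
214 [ 25  34  38  39  40  39  39  39  40  40  54  88 116 126 128 128 128 128 128 127 129 129 129 130 129 130 130 130 131 131 131 131 131 131 127 112  95  93 101 112 118 122]
215 [ 27  33  38  39  39  38  39  39  39  40  54  85 114
[... 4985 characters left out ...]
 67]
244 [ 37  36  35  35  42  62  82  95 102 105 105 104 102  99  97  95  90  87  85  81  77  71  67  65  65  64  65  78 104 122 130 133 136 140 143 135 106  75  65  63  64  64]
245 [ 35  36  35  36  49  65  71  81  95 103 106 106 105 105 104 103 101 101  99  97  95  88  82  79  76  72  70  73  86 101 115 118 120 125 127 121  97  72  64  64  64  64]
246 [ 36  37  39  53  69  75  75  82 101 108 107 106 106 106 106 105 104 104 104 103 102 100  97  96  93  88  85  82  81  86  91  91  94 101 104  97  80  67  64  64  64  64]
247 [ 35  36  49  81  96  93  92 106 126 122 110 106 106 106 105 105 105 105 106 105 104 103 102 102 101 100  98  97  96  94  91  88  86  88  86  80  73  67  66  65  65  64]
```

>>> arm_command:
  motion:
    - [0, 0, 0, 12, 0, 0, 0]
    - [0, 0, 0, 12, 0, 0, 0]
    - [0, 0, 0, 4, 0, 0, 0]
    - [0, 0, 0, 4, 0, 0, 0]
    - [0, 0, 0, 4, 0, 0, 0]
    - [0, 0, 0, 0, 0, 0, 0]
    - [0, 0, 0, 0, 0, 0, 0]

```text
time_s: 12.6
tcp_pos: [0.5535, 0.1079, 0.104]
ee_rot: [[0.3, -0.954, 0.0], [-0.954, -0.3, 0.0], [0.0, -0.0, -1.0]]
wrist_force: [0.8, 0.2, -2.5]
gripper_width: 0.079
gripper_force: 30.0
```

>>> arm_command:
  motion:
    - [0, 0, 0, 3, 0, 0, 0]
    - [0, 0, 0, 3, 0, 0, 0]
    - [0, 0, 0, 3, 0, 0, 0]
    - [0, 0, 0, 0, 0, 0, 0]
    - [0, 0, 0, 0, 0, 0, 0]

```text
time_s: 13.1
tcp_pos: [0.5533, 0.1078, 0.0948]
ee_rot: [[0.3, -0.954, -0.0], [-0.954, -0.3, -0.0], [0.0, 0.0, -1.0]]
wrist_force: [-0.5, -0.0, -1.9]
gripper_width: 0.08
gripper_force: 30.0
```

>>> arm_command:
  motion:
    - [0, 0, 0, 2, 0, 0, 0]
    - [0, 0, 0, 2, 0, 0, 0]
    - [0, 0, 0, 0, 0, 0, 0]
    - [0, 0, 0, 0, 0, 0, 0]

```text
time_s: 13.5
tcp_pos: [0.5533, 0.1078, 0.0909]
ee_rot: [[0.3, -0.954, -0.0], [-0.954, -0.3, -0.0], [0.0, 0.0, -1.0]]
wrist_force: [-0.3, 0.8, -1.5]
gripper_width: 0.081
gripper_force: 30.0
```

>>> arm_command:
  motion:
    - [0, 0, 0, 1, 0, 0, 0]
    - [0, 0, 0, 0, 0, 0, 0]

```text
time_s: 13.7
tcp_pos: [0.5533, 0.1078, 0.0898]
ee_rot: [[0.3, -0.954, -0.0], [-0.954, -0.3, -0.0], [-0.0, 0.0, -1.0]]
wrist_force: [0.1, -0.3, -1.8]
gripper_width: 0.081
gripper_force: 30.0
```

>>> arm_command:
  motion:
    - [0, 0, 0, 1, 0, 0, 0]
    - [0, 0, 0, 0, 0, 0, 0]

```text
time_s: 13.9
tcp_pos: [0.5534, 0.1078, 0.089]
ee_rot: [[0.3, -0.954, 0.0], [-0.954, -0.3, -0.0], [0.0, -0.0, -1.0]]
wrist_force: [-0.6, -0.6, -2.1]
gripper_width: 0.083
gripper_force: 30.0
```

>>> arm_command:
  motion:
    - [0, 0, 0, 0.5, 0, 0, 0]
    - [0, 0, 0, 0, 0, 0, 0]

```text
time_s: 14.1
tcp_pos: [0.5537, 0.1079, 0.0889]
ee_rot: [[0.3, -0.954, 0.001], [-0.954, -0.3, 0.0], [0.0, -0.001, -1.0]]
wrist_force: [-0.5, -0.3, 1.0]
gripper_width: 0.078
gripper_force: 30.0
```

>>> arm_command:
  motion:
    - [0, 0, 0, -3, 0, 0, 0]
    - [0, 0, 0, -3.5, 0, 0, 0]
    - [0, 0, 0, 0, 0, 0, 0]
    - [0, 0, -1, 0, 0, 0, 0]
    - [0, 0, 0, 0, 0, 0, 0]
    - [0, 0, 0, 0, 0, 0, 0]

```text
time_s: 14.7
tcp_pos: [0.5542, 0.1081, 0.0948]
ee_rot: [[0.3, -0.954, -0.0], [-0.954, -0.3, -0.0], [-0.0, 0.0, -1.0]]
wrist_force: [0.3, -1.0, -2.3]
gripper_width: 0.081
gripper_force: 30.0
```

>>> arm_command:
  motion:
    - [0, 0, -1, 0, 0, 0, 0]
    - [0, 0, 0, 0, 0, 0, 0]

```text
time_s: 14.9
tcp_pos: [0.5554, 0.1085, 0.0949]
ee_rot: [[0.3, -0.954, -0.0], [-0.954, -0.3, -0.0], [0.0, 0.0, -1.0]]
wrist_force: [-0.3, 0.8, -1.3]
gripper_width: 0.085
gripper_force: 30.0
```

>>> arm_command:
  motion:
    - [0, 0, -0.5, 0, 0, 0, 0]
    - [0, 0, 0, 0, 0, 0, 0]

```text
time_s: 15.1
tcp_pos: [0.5558, 0.1086, 0.0949]
ee_rot: [[0.3, -0.954, -0.0], [-0.954, -0.3, -0.0], [0.0, 0.0, -1.0]]
wrist_force: [-0.4, -0.1, -2.4]
gripper_width: 0.081
gripper_force: 30.0
```

>>> arm_command:
  motion:
    - [0, 0, -0.5, 0, 0, 0, 0]
    - [0, 0, 0, 0, 0, 0, 0]

```text
time_s: 15.3
tcp_pos: [0.5563, 0.1087, 0.095]
ee_rot: [[0.3, -0.954, 0.0], [-0.954, -0.3, 0.0], [0.0, -0.0, -1.0]]
wrist_force: [0.4, 0.0, -2.0]
gripper_width: 0.075
gripper_force: 30.0
```

>>> arm_command:
  motion:
    - [0, 0, -0.5, 0, 0, 0, 0]
    - [0, 0, 0, 0, 0, 0, 0]

```text
time_s: 15.5
tcp_pos: [0.5567, 0.1089, 0.095]
ee_rot: [[0.3, -0.954, 0.0], [-0.954, -0.3, 0.0], [0.0, -0.0, -1.0]]
wrist_force: [-0.3, 0.8, -1.9]
gripper_width: 0.081
gripper_force: 30.0
```

>>> arm_command:
  motion:
    - [0, 0, -0.5, 0, 0, 0, 0]
    - [0, 0, 0, 0, 0, 0, 0]

```text
time_s: 15.7
tcp_pos: [0.5572, 0.1091, 0.095]
ee_rot: [[0.3, -0.954, 0.0], [-0.954, -0.3, 0.0], [0.0, -0.0, -1.0]]
wrist_force: [0.7, 0.5, -2.0]
gripper_width: 0.082
gripper_force: 30.0
```

>>> arm_command:
  motion:
    - [0, 0, -0.5, 0, 0, 0, 0]
    - [0, 0, 0, 0, 0, 0, 0]

```text
time_s: 15.9
tcp_pos: [0.5577, 0.1092, 0.0949]
ee_rot: [[0.3, -0.954, 0.0], [-0.954, -0.3, -0.0], [0.0, -0.0, -1.0]]
wrist_force: [-1.5, 1.1, -1.4]
gripper_width: 0.082
gripper_force: 30.0
```

>>> arm_command:
  motion:
    - [0, 0, -0.5, 0, 0, 0, 0]
    - [0, 0, 0, 0, 0, 0, 0]

```text
time_s: 16.1
tcp_pos: [0.5582, 0.1093, 0.095]
ee_rot: [[0.3, -0.954, 0.0], [-0.954, -0.3, 0.0], [-0.0, -0.0, -1.0]]
wrist_force: [0.5, -0.2, -1.0]
gripper_width: 0.08
gripper_force: 30.0
```

>>> arm_command:
  motion:
    - [0, 0, -0.5, 0, 0, 0, 0]
    - [0, 0, 0, 0, 0, 0, 0]

```text
time_s: 16.3
tcp_pos: [0.5587, 0.1095, 0.095]
ee_rot: [[0.3, -0.954, 0.0], [-0.954, -0.3, 0.0], [-0.0, -0.0, -1.0]]
wrist_force: [0.2, 0.8, -1.8]
gripper_width: 0.081
gripper_force: 30.0
```

>>> arm_command:
  motion:
    - [0, 0, -0.6, 0, 0, 0, 0]
    - [0, 0, 0, 0, 0, 0, 0]

```text
time_s: 16.5
tcp_pos: [0.5592, 0.1097, 0.095]
ee_rot: [[0.3, -0.954, -0.0], [-0.954, -0.3, -0.0], [-0.0, 0.0, -1.0]]
wrist_force: [-0.4, -0.6, -2.5]
gripper_width: 0.085
gripper_force: 30.0
```

>>> arm_command:
  motion:
    - [0, 0, -0.6, 0, 0, 0, 0]
    - [0, 0, 0, 0, 0, 0, 0]

```text
time_s: 16.7
tcp_pos: [0.5597, 0.1098, 0.0949]
ee_rot: [[0.3, -0.954, -0.0], [-0.954, -0.3, -0.0], [0.0, 0.0, -1.0]]
wrist_force: [0.2, 0.1, -1.1]
gripper_width: 0.082
gripper_force: 30.0
```

>>> arm_command:
  motion:
    - [0, 0, -0.6, 0, 0, 0, 0]
    - [0, 0, 0, 0, 0, 0, 0]

```text
time_s: 16.9
tcp_pos: [0.5602, 0.11, 0.0949]
ee_rot: [[0.3, -0.954, -0.0], [-0.954, -0.3, -0.0], [0.0, 0.0, -1.0]]
wrist_force: [-0.3, -0.5, -1.5]
gripper_width: 0.081
gripper_force: 30.1
```

>>> arm_command:
  motion:
    - [0, 0, -0.6, 0, 0, 0, 0]
    - [0, 0, 0, 0, 0, 0, 0]

```text
time_s: 17.1
tcp_pos: [0.5608, 0.1101, 0.0949]
ee_rot: [[0.3, -0.954, -0.0], [-0.954, -0.3, -0.0], [0.0, 0.0, -1.0]]
wrist_force: [0.0, -1.3, -1.5]
gripper_width: 0.083
gripper_force: 30.1
```

>>> arm_command:
  motion:
    - [0, 0, -0.6, 0, 0, 0, 0]
    - [0, 0, 0, 0, 0, 0, 0]

```text
time_s: 17.3
tcp_pos: [0.5614, 0.1103, 0.0949]
ee_rot: [[0.3, -0.954, -0.0], [-0.954, -0.3, -0.0], [0.0, 0.0, -1.0]]
wrist_force: [-1.3, -0.1, -0.7]
gripper_width: 0.083
gripper_force: 30.2
```

>>> arm_command:
  motion:
    - [0, 0, -0.6, 0, 0, 0, 0]
    - [0, 0, 0, 0, 0, 0, 0]

```text
time_s: 17.5
tcp_pos: [0.562, 0.1105, 0.0949]
ee_rot: [[0.3, -0.954, -0.0], [-0.954, -0.3, -0.0], [0.0, 0.0, -1.0]]
wrist_force: [-1.3, 0.8, -0.6]
gripper_width: 0.082
gripper_force: 30.3
```

```bash
cat >> h.py <<'E'
def avg(n=8,name=None):
    F=[];I=[]
    for _ in range(n):
        I.append(capture('side').astype(float));s=sense();F.append(np.r_[s['wrist_force'],s['moment'],s['gripper_force'],s['tcp_pos']])
    if name:cv2.imwrite(name,np.mean(I,0).astype(np.uint8)[:,:,::-1])
    F=np.array(F);print(s['time_s'],F.mean(0).round(4),(F.std(0)/n**.5).round(3)[:6])
E
python3 -c "
from h import *
avg(8,'pics/s6.png')"
```

```text
17.9 [-8.30400e-01 -3.20800e-01 -9.57400e-01 -5.38000e-02  3.39700e-01
  1.57000e-02  3.02663e+01  5.61900e-01  1.10500e-01  9.49000e-02] [0.209 0.166 0.175 0.012 0.007 0.01 ]
```

>>> arm_command:
  motion:
    - [0, 0, 3, 0, 0, 0, 0]
    - [0, 0, 3, 0, 0, 0, 0]
    - [0, 0, 0, 0, 0, 0, 0]
    - [0, 0, 0, 0, 0, 0, 0]

```text
time_s: 18.3
tcp_pos: [0.5565, 0.1088, 0.0951]
ee_rot: [[0.3, -0.954, 0.001], [-0.954, -0.3, 0.0], [-0.0, -0.001, -1.0]]
wrist_force: [-0.6, 0.7, -1.6]
gripper_width: 0.081
gripper_force: 30.0
```

```bash
python3 -c "
from h import *
avg(8,'pics/s7.png')"
```

```text
18.7 [ 2.14800e-01  1.87300e-01 -1.55860e+00  6.93000e-02 -1.01000e-02
 -1.26000e-02  2.99737e+01  5.56400e-01  1.08800e-01  9.50000e-02] [0.225 0.074 0.198 0.006 0.011 0.012]
```

>>> arm_command:
  motion:
    - [0, 0, -1, 0, 0, 0, 0]
    - [0, 0, 0, 0, 0, 0, 0]

```text
time_s: 18.9
tcp_pos: [0.5574, 0.1091, 0.0949]
ee_rot: [[0.3, -0.954, 0.0], [-0.954, -0.3, 0.0], [0.0, -0.0, -1.0]]
wrist_force: [0.7, 0.1, -1.5]
gripper_width: 0.085
gripper_force: 30.0
```

```bash
python3 -c "
from h import *
avg(4)"
```

```text
19.1 [ 2.26100e-01  8.46000e-02 -1.31020e+00  5.85000e-02 -2.08000e-02
  2.60000e-03  2.99738e+01  5.57300e-01  1.09000e-01  9.49000e-02] [0.141 0.167 0.145 0.009 0.013 0.008]
```

>>> arm_command:
  motion:
    - [0, 0, -1, 0, 0, 0, 0]
    - [0, 0, 0, 0, 0, 0, 0]

```text
time_s: 19.3
tcp_pos: [0.5583, 0.1094, 0.095]
ee_rot: [[0.3, -0.954, 0.0], [-0.954, -0.3, 0.0], [0.0, -0.0, -1.0]]
wrist_force: [0.3, -0.1, -1.3]
gripper_width: 0.08
gripper_force: 30.0
```

```bash
python3 -c "
from h import *
avg(4)"
```

```text
19.5 [ 1.64700e-01  2.66000e-02 -1.11890e+00  7.49000e-02  7.50000e-03
  7.20000e-03  2.99736e+01  5.58200e-01  1.09400e-01  9.50000e-02] [0.164 0.114 0.197 0.016 0.016 0.006]
```

>>> arm_command:
  motion:
    - [0, 0, -1, 0, 0, 0, 0]
    - [0, 0, 0, 0, 0, 0, 0]

```text
time_s: 19.7
tcp_pos: [0.5592, 0.1097, 0.0949]
ee_rot: [[0.3, -0.954, -0.0], [-0.954, -0.3, -0.0], [0.0, 0.0, -1.0]]
wrist_force: [0.0, -0.6, -2.5]
gripper_width: 0.081
gripper_force: 30.0
```

```bash
python3 -c "
from h import *
avg(4)"
```

```text
19.9 [ 1.12300e-01  9.23000e-02 -1.35970e+00  9.56000e-02  1.01000e-02
  9.00000e-03  2.99838e+01  5.59200e-01  1.09600e-01  9.49000e-02] [0.136 0.328 0.164 0.009 0.018 0.003]
```

>>> arm_command:
  motion:
    - [0, 0, -1, 0, 0, 0, 0]
    - [0, 0, 0, 0, 0, 0, 0]

```text
time_s: 20.1
tcp_pos: [0.5601, 0.1099, 0.0949]
ee_rot: [[0.3, -0.954, -0.0], [-0.954, -0.3, -0.0], [0.0, 0.0, -1.0]]
wrist_force: [-0.0, -0.3, -1.8]
gripper_width: 0.079
gripper_force: 30.0
```

```bash
python3 -c "
from h import *
avg(4)"
```

```text
20.3 [-5.90800e-01 -2.83900e-01 -1.72700e+00  3.88000e-02  1.28300e-01
 -1.15000e-02  3.00386e+01  5.60000e-01  1.09900e-01  9.49000e-02] [0.279 0.188 0.175 0.007 0.015 0.011]
```

>>> arm_command:
  motion:
    - [0, 0, 2.4, 0, 0, 0, 0]
    - [0, 0, 0, -4, 0, 0, 0]
    - [0, 0, 0, 0, 0, 0, 0]
    - [0, 0, -1, 0, 0, 0, 0]
    - [0, 0, -1, 0, 0, 0, 0]
    - [0, 0, 0, 0, 0, 0, 0]

```text
time_s: 20.9
tcp_pos: [0.5599, 0.1099, 0.0989]
ee_rot: [[0.3, -0.954, 0.0], [-0.954, -0.3, 0.0], [0.0, -0.0, -1.0]]
wrist_force: [0.2, 0.3, -1.0]
gripper_width: 0.08
gripper_force: 30.0
```

```bash
python3 -c "
from h import *
avg(4)"
```

```text
21.1 [-5.38800e-01 -8.59000e-02 -1.77040e+00  6.80000e-02  4.50000e-03
 -1.05000e-02  2.99737e+01  5.59700e-01  1.09800e-01  9.89000e-02] [0.146 0.149 0.147 0.011 0.012 0.014]
```

>>> arm_command:
  motion:
    - [0, 0, -0.5, 0, 0, 0, 0]
    - [0, 0, 0, 0, 0, 0, 0]

```text
time_s: 21.3
tcp_pos: [0.5603, 0.11, 0.0989]
ee_rot: [[0.3, -0.954, 0.0], [-0.954, -0.3, -0.0], [0.0, -0.0, -1.0]]
wrist_force: [0.3, 0.9, -1.8]
gripper_width: 0.082
gripper_force: 30.0
```

```bash
python3 -c "
from h import *
avg(4)"
```

```text
21.5 [ 3.30500e-01  5.41000e-02 -1.63080e+00  8.83000e-02 -1.51000e-02
  7.10000e-03  2.99736e+01  5.60200e-01  1.10000e-01  9.89000e-02] [0.184 0.267 0.083 0.019 0.013 0.01 ]
```

>>> arm_command:
  motion:
    - [0, 0, -0.7, 0, 0, 0, 0]
    - [0, 0, 0, 0, 0, 0, 0]

```text
time_s: 21.7
tcp_pos: [0.5609, 0.1102, 0.099]
ee_rot: [[0.3, -0.954, -0.0], [-0.954, -0.3, -0.0], [0.0, 0.0, -1.0]]
wrist_force: [0.2, -0.0, -1.5]
gripper_width: 0.079
gripper_force: 30.0
```

```bash
python3 -c "
from h import *
avg(4)"
```

```text
21.9 [ 1.06600e-01 -4.14000e-01 -1.48730e+00  4.92000e-02 -8.00000e-04
 -5.00000e-03  2.99823e+01  5.60900e-01  1.10200e-01  9.89000e-02] [0.13  0.057 0.377 0.01  0.008 0.01 ]
```

>>> arm_command:
  motion:
    - [0, 0, -0.7, 0, 0, 0, 0]
    - [0, 0, 0, 0, 0, 0, 0]

```text
time_s: 22.1
tcp_pos: [0.5616, 0.1104, 0.099]
ee_rot: [[0.3, -0.954, -0.0], [-0.954, -0.3, -0.0], [0.0, 0.0, -1.0]]
wrist_force: [1.6, -0.1, -0.9]
gripper_width: 0.079
gripper_force: 30.0
```

```bash
python3 -c "
from h import *
avg(4)"
```

```text
22.3 [-3.69600e-01 -2.29700e-01 -1.27230e+00  5.80000e-03  7.26000e-02
  1.54000e-02  3.00189e+01  5.61500e-01  1.10400e-01  9.89000e-02] [0.253 0.218 0.164 0.017 0.007 0.005]
```

>>> arm_command:
  motion:
    - [0, 0, 2.4, 0, 0, 0, 0]
    - [0, 0, 2.4, 0, 0, 0, 0]
    - [0, 0, 0, 0, 0, 0, 0]
    - [0, 0, 0, 2, 0, 0, 0]
    - [0, 0, 0, 2, 0, 0, 0]
    - [0, 0, 0, 0, 0, 0, 0]
    - [0, 0, 0, 0, 0, 0, 0]

```text
time_s: 23.0
tcp_pos: [0.557, 0.109, 0.0948]
ee_rot: [[0.3, -0.954, -0.0], [-0.954, -0.3, -0.0], [0.0, 0.0, -1.0]]
wrist_force: [-0.3, 0.0, -1.2]
gripper_width: 0.081
gripper_force: 30.0
```

```bash
python3 -c "
from h import *
avg(8,'pics/s8.png')
g=cv2.imread('pics/s8.png',0);np.set_printoptions(linewidth=220)
print(np.arange(276,310))
for r in range(224,248):print(r,g[r,276:310])
p=sense()['tcp_pos']
for P in ((0,-35,50),(0,-14,50),(0,14,50),(0,35,50)):print(proj('side',W([FX[0]+.004,FX[1],FX[2]],P)).round(1),end='')
"
```

```text
23.4 [-1.09100e-01  2.40100e-01 -1.98490e+00  6.25000e-02 -2.33000e-02
 -1.48000e-02  2.99736e+01  5.57000e-01  1.09000e-01  9.50000e-02] [0.21  0.168 0.116 0.011 0.011 0.007]
[276 277 278 279 280 281 282 283 284 285 286 287 288 289 290 291 292 293 294 295 296 297 298 299 300 301 302 303 304 305 306 307 308 309]
224 [ 38  41  44  64 100 122 128 130 130 131 131 131 130 130 129 125 120 117 117 124 130 132 132 133 133 135 137 153 190 202 189 156 125 115]
225 [ 39  41  55  90 126 134 130 129 129 129 129 130 130 131 131 130 130 130 130 131 132 132 131 132 131 132 132 141 164 177 178 154 125 112]
226 [ 40  48  83 134 155 145 132 129 129 129 129 129 129 130 130 130 131 131 131 131 132 132 132 132 132 131 131 134 140 146 148 133 115 106]
227 [ 43  68 125 171 175 151 134 129 130 130 130 129 129 130 130 130 130 130 130 131 131 131 132 132 132 132 132 134 139 140 136 122 107 102]
228 [ 52 103 169 198 185 154 135 131 132 131 130 130 130 132 133 134 133 131 130 130 130 130 130 130 130 131 131 138 154 161 154 131 107 103]
229 [ 67 127 181 200 182 151 135 133 133 133 132 132 132 134 137 137 134 132
[... 1982 characters left out ...]
29 133 134 130 130 133 135 137 137 140 144 136 108  79  67  66  64  68]
244 [103 105 106 105 103  99  99  96  91  88  85  83  84  87  90  95 103 110 114 114 117 124 130 133 134 137 141 134 106  77  65  65  65  65]
245 [ 96 105 106 107 106 106 105 104 102 101  99  98  96  90  86  85  86  87  88  88  92 103 116 120 121 126 128 122  98  73  66  64  65  64]
246 [101 109 108 107 107 107 106 106 105 105 105 105 103 101  98  97  95  91  88  84  83  87  92  91  94 102 105  97  81  68  65  64  64  64]
247 [126 123 111 107 107 107 107 106 106 106 105 105 105 104 103 102 102 100  99  97  96  96  92  89  87  89  87  81  74  68  67  66  65  65]
[[303.4 240.2]][[296.5 238.6]][[287.4 236.6]][[280.6 235.1]]
```

```bash
python3 -c "
from station import *
print(finish_job())"
```

```text
the job is handed in; nothing more can be done
None
```

The job is handed in. The flat leaf is clamped and the jaw left shut, and the other leaf is held still and upright in the gripper. Its bore lines up to about 1 mm by touch and image checks, with no measurable pressing on the clamped leaf. The verdict was not shown to me.

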